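# Swap the lathe trays: bushings away, turning tools out

## Robot

A 6-joint arm with a two-finger parallel gripper is mounted at the origin on the work surface. World frame = base frame: x ahead of the robot, y to its left, z up, the work surface at z = 0. Lengths are in m, angles in rad, forces in N, time in s.
With the tool pointing down it reaches from about 0.225 to 0.875 m from the base axis. Payload 3.4 kg.
Tool frame: the origin (TCP) lies midway between the tips of the shut fingers; the grasp point (between the pads) lies 19 mm behind it; y points along the fingers, x is the direction in which the jaws open and shut, and the axes are right-handed (so a half turn about y gives the same grasp; the last joint's range is limited). The gripper opens to 85 mm and grips with 20 to 120 N. Pads are 22 mm wide; open, the fingers measure 114 mm over their backs; the gripper's body (76 mm by 85 mm) begins 54 mm behind the grasp point. The pads swing forward as they close: fully open they stand 13 mm farther back than shut.
Start: joints at [-1.418, 0.276, 1.505, -0, 1.361, -0.121], TCP at [0.155, -0.554, 0.231] pointing down, gripper open.
Joint ranges: [-2.89, 2.89], [-0.75, 2.08], [0.22, 2.7], [-1.18, 4.32], [0.11, 2.71], [-2.7, 2.7]. Speed limits (rad/s): [2.57, 2.57, 3.14, 3.14, 3.14, 3.14].

## Interface

Orientations are given as [roll, pitch, yaw] about the fixed x, y, z axes, in that order (R = Rz(yaw) Ry(pitch) Rx(roll)).
In Python, from cell import * gives the robot as it stands. Calls block until the motion is done:
- goto(position, orientation): joint-space move of the TCP to a pose.
- move_l(position, ori=None, speed=0.15, force_limit=None): straight line of the TCP; ori=None keeps the orientation; speed is the mean speed in m/s. With force_limit (N) it stops when the force on the tool has changed by that much, and returns True; else False.
- movej(angles): joint-space move.
- gripper_to(opening): finger opening in m; the grip force is fixed at half the most; returns when the fingers have stopped.
- sleep(seconds).
- ik(position, orientation): joint angles nearest the present ones, or None.
- capture(name): name is "scene" or "top"; returns the picture (480x640x3 uint8, red, green, blue); there is no depth.
- camera_model(name): a dict with "vfov" (degrees; the focal length in pixels is half the picture's height over the tangent of half this angle, whatever the lens; pixels are square), "cx", "cy" (the principal point, pixels), "position" and "orientation" of the camera in the world. Camera axes: x right, y down, z forward; pixel columns grow to the right and rows downward; lengths in m; the calibration is good to about 2 mm. A picture is of the moment at which its call begins. camera_model takes no time and is no camera call.
A pose or a line that the arm cannot do raises IKError and nothing moves.
- job_done(): hands the job in, once; it reports no verdict.
Readings, each from a call of its own:
- read_time_s(): time.
- read_joint_positions(): joint angles.
- read_joint_vel(): joint speeds.
- read_joint_torque(): joint torques, N m.
- read_tool_pos(): TCP position.
- read_tcp_rot(): TCP orientation.
- read_wrist_force(): force on the tool from outside, world axes, zero at the start.
- read_moment(): the same for the moment, N m.
- read_grip_width(): finger opening in m.
Only numpy, scipy, OpenCV 4.12 (cv2) and the standard library are available. Lean on these libraries where they do the work, as an engineer would, in place of code of your own. Each camera call takes 0.05 s, during which the arm holds its last target.

## Task

The tray of bushings has been left standing out: first push it fully home under its stand with a fingertip. Then hook a fingertip behind the front lip of the other tray, the one with the two square turning tools, and draw it out along its rails all the way to its stop, without pinching that lip or pressing on its outer side. Lift nothing out, keep tools and bushings in their trays, leave the things standing around alone, and finish with the hand clear.

Things in the scene. Friction and masses are not known exactly. Their poses are not given: they have to be found in the camera images.
- bush_tray (a joint): how far the tray of the bushings is drawn out (m): 0 home, 0.130 at its outer stop, starts between 0.06 and 0.10. Slides stiffly (friction about 2.5 N), stays where left, cannot be lifted or tipped. Aluminium, 128 mm wide, 120 inside; floor 10 mm above the bench, side walls to 30 mm. Even when home its front 110 mm stick out from under the stand, open above.
- bush_lip (a point): mid top edge of the upright steel front lip of the tray of the bushings; moves with it. Lip top 38 mm above bench, 130 mm wide (y), 8 mm thick (4 either side of this point). Axes as the stand's: -x out, z up. Home: right above the stand's origin. Behind the lip (+x) a 59 mm space is empty up to a low divider (20 mm high); the bushings lie beyond it.
- bush_stand: fixed low grey steel stand over the tray of the bushings: 180 mm deep (x), 150 mm wide (y), top at 48 mm, steel blocks up to 82 mm on its rear half. Origin on the bench under the home position of the tray's lip, 110 mm before the stand's open front; x points from there to its back; its tray slides out level along -x. Yawed up to 0.15 rad; may be the left or the right one.
- tool_tray (a joint): how far the tray of the turning tools is drawn out (m): 0 home, 0.130 at its outer stop, starts between 0 and 0.02. Slides stiffly (friction about 2.5 N), stays where left, cannot be lifted or tipped. Aluminium, 128 mm wide, 120 inside; floor 10 mm above the bench, side walls to 30 mm. Even when home its front 110 mm stick out from under the stand, open above.
- tool_lip (a point): mid top edge of the upright steel front lip of the tray of the turning tools; moves with it. Lip top 38 mm above bench, 130 mm wide (y), 8 mm thick (4 either side of this point). Axes as the stand's: -x out, z up. Home: right above the stand's origin. Behind the lip (+x) a 59 mm space is empty up to a low divider (20 mm high); the turning tools lie beyond it.
- tool_stand: fixed low grey steel stand over the tray of the turning tools: 180 mm deep (x), 150 mm wide (y), top at 48 mm, steel blocks up to 82 mm on its rear half. Origin on the bench under the home position of the tray's lip, 110 mm before the stand's open front; x points from there to its back; its tray slides out level along -x. Yawed up to 0.15 rad; may be the left or the right one.
- tool1: loose steel turning tool lying in the tool tray along the tray's length, 16 x 16 mm square shank 90 mm long with a short cutting end, about 0.18 kg. Origin at the underside of the shank's middle, x axis along it. Rides along with the tray.
- bush1: loose plain steel bushing standing in the other tray, 44 mm outside, 24 mm bore, 22 mm high, about 0.15 kg. The body's origin lies at the centre of its underside. Rides along with the tray.
- tool2: loose steel turning tool lying in the tool tray along the tray's length, 16 x 16 mm square shank 90 mm long with a short cutting end, about 0.18 kg. Origin at the underside of the shank's middle, x axis along it. Rides along with the tray.
- bush2: loose plain steel bushing standing in the other tray, 44 mm outside, 24 mm bore, 22 mm high, about 0.15 kg. The body's origin lies at the centre of its underside. Rides along with the tray.
- oil: bystander: clear plastic oil bottle standing on the bench to the side, 60 mm across, 190 mm high. The body's origin lies at the centre of its underside. 
- key: bystander: T-shaped steel chuck key lying on the bench to the side, about 90 mm long, cross handle 110 mm, 20 mm high. Origin on the bench under the crossing.
- tin: bystander: open steel cup, 64 mm across, 60 mm high, standing on the bench to the side. The body's origin lies at the centre of its underside. 
- slug: bystander: upright round steel blank, 40 mm across, 70 mm high, standing on the bench to the side. The body's origin lies at the centre of its underside. 

How it is judged:
By the outcome, as a careful person would: the job done as asked, in the order asked, and still so for the second after the job is handed in, with the robot touching nothing.
It also fails if it takes over 48 s, if anything falls off the work surface, if the arm or the gripper's body presses on something with over 40 N, if the wrist force passes 120 N, or if a joint passes its speed limit or range.

## Working session

There is one attempt and no reset: what is moved stays moved. The work goes in short steps, each a Python script; the robot and the scene stay as the last script left them, time stands still between calls to the robot, and variables do not carry over. Pictures are saved under pics/ and viewed, and the job is handed in when it is done.

```bash
mkdir -p pics; python3 - <<'E'
from cell import *
import cv2
for n in ("scene","top"):
    im=capture(n); cv2.imwrite(f"pics/{n}0.png",im[:,:,::-1]); print(n,camera_model(n))
print(read_time_s(),read_tool_pos(),read_tcp_rot(),read_grip_width())
E
```

```text
scene {'vfov': 45.99775112476378, 'cx': 315.6780608633893, 'cy': 248.19675801324107, 'position': array([ 1.36226064, -0.16526148,  0.94731705]), 'orientation': array([-2.42819534,  0.00281074,  1.36366528])}
top {'vfov': 49.86423365239803, 'cx': 322.7651503405352, 'cy': 241.60621049692287, 'position': array([0.4002645 , 0.01597251, 1.08769466]), 'orientation': array([-2.96123927,  0.01068593, -1.59738699])}
0.1 [ 0.15537602 -0.55313189  0.23051707] [-1.57060558  0.00163017 -1.29701339] 0.08494824895024093
```

View pics/scene0.png

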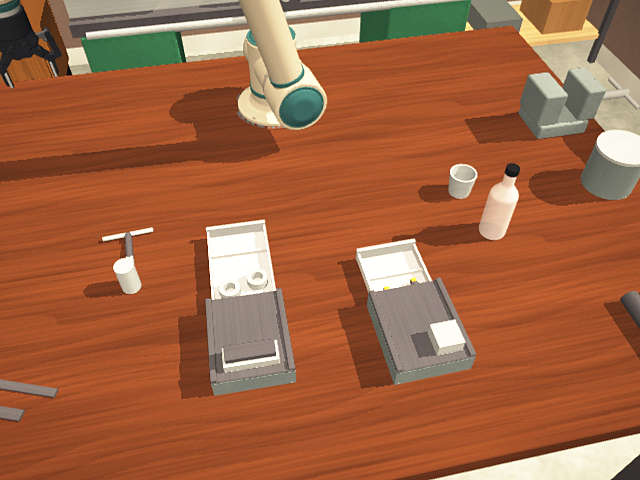

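View pics/top0.png

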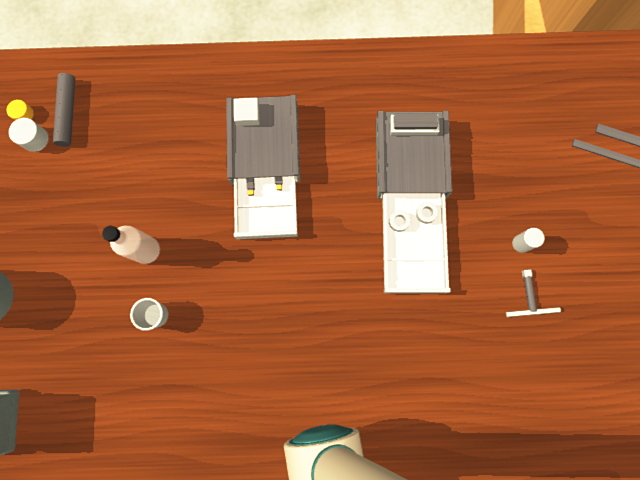

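The top view shows the bushing tray on the right (its lip near row 291, columns 384–450) and the tool tray on the left (lip near row 237, columns 234–297). I'll enlarge both lips.

```bash
python3 - <<'E'
import cv2,numpy as np
im=cv2.imread("pics/top0.png")
a=cv2.resize(im[170:305,370:470],None,fx=4,fy=4,interpolation=cv2.INTER_NEAREST)
b=cv2.resize(im[115:250,218:318],None,fx=4,fy=4,interpolation=cv2.INTER_NEAREST)
cv2.imwrite("pics/crop0.png",np.hstack([a,b]))
E
```

```text
(no output)
```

View pics/crop0.png

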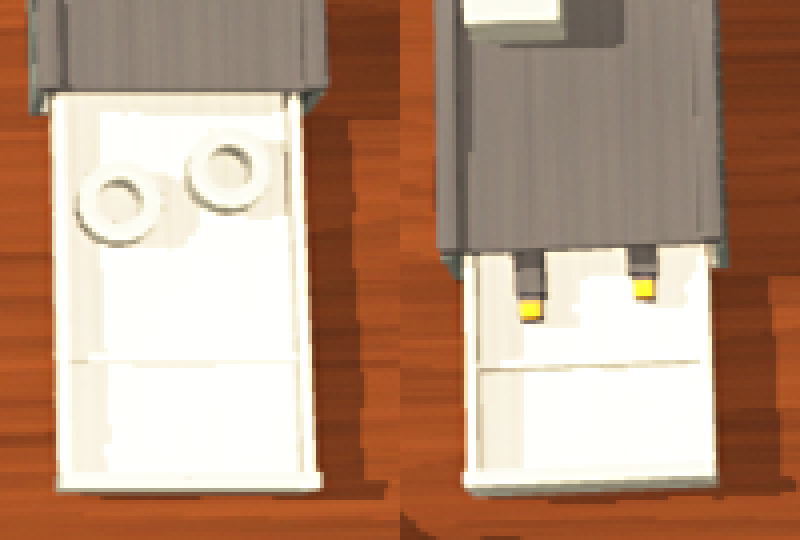

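```bash
cat > h.py <<'E'
import numpy as np, cv2
from scipy.spatial.transform import Rotation as R
def ray(cm,u,v,z):
    f=240/np.tan(np.radians(cm["vfov"]/2))
    d=R.from_euler("xyz",cm["orientation"]).apply([(u-cm["cx"])/f,(v-cm["cy"])/f,1])
    p=cm["position"]; return p+d*(z-p[2])/d[2]
def measure(im,cm,box,verbose=True):
    # im RGB; box = u0,u1,v0,v1 around tray front; lip's outer top edge per column
    u0,u1,v0,v1=box
    B=im[:,:,2].astype(float)
    cols=[];
    for u in range(u0,u1):
        c=B[v0:v1,u]; 
        # lowest row with bright (>200): subpixel crossing
        k=np.where(c>200)[0]
        if len(k)==0: continue
        i=k[-1]
        a,b=c[i],c[i+1]; s=i+(a-200)/(a-b)
        cols.append((u,v0+s))
    cols=np.array(cols)
    med=np.median(cols[:,1]); cols=cols[abs(cols[:,1]-med)<5]
    P=np.array([ray(cm,u,v,.038) for u,v in cols])[:,:2]
    m=np.polyfit(P[:,1],P[:,0],1); r=P[:,0]-np.polyval(m,P[:,1]); ok=abs(r)<.0015
    m=np.polyfit(P[ok,1],P[ok,0],1)
    print("n",len(P),ok.sum(),"cols",cols[0],cols[-1],"ends",P[0],P[-1],"yaw",-np.arctan(m[0]))
    yaw=-np.arctan(m[0]); ym=(P[0,1]+P[-1,1])/2
    e=np.array([np.polyval(m,ym),ym]); return e+.004*np.array([np.cos(yaw),np.sin(yaw)]),yaw
E
python3 - <<'E'
from h import *; from cell import camera_model
cm=camera_model("top"); im=cv2.imread("pics/top0.png")[:,:,::-1]
print(im[280:297,400,:].tolist()); print(im[228:245,265,:].tolist())
for n,b in (("bush",(375,460,270,300)),("tool",(228,305,215,247))): print(n,measure(im,cm,b))
# side walls (z .03 top outer edge) and stand edges by hand from crops
def z(c,s): 
    return ((c[0])/4+(370 if s=='b' else 118)-.5, c[1]/4+(170 if s=='b' else 115)-.5)
for s,nm,pts,h in (('b','walls',[(52,120),(60,465),(290,120),(312,465)],.03),('t','walls',[(466,290),(466,465),(712,290),(716,465)],.03),
   ('b','front',[(38,92),(325,90)],.048),('t','front',[(440,252),(722,244)],.048)):
    print(s,nm,[np.round(ray(cm,*z(p,s),h)[:2],4).tolist() for p in pts])
E
```

```text
[[255, 255, 253], [255, 255, 252], [255, 255, 252], [255, 255, 252], [255, 255, 252], [255, 255, 252], [255, 255, 253], [255, 255, 253], [254, 253, 246], [254, 253, 245], [255, 255, 249], [255, 255, 243], [177, 171, 146], [125, 84, 59], [116, 55, 25], [169, 79, 33], [180, 87, 41]]
[[255, 255, 252], [255, 255, 253], [255, 255, 253], [254, 254, 247], [253, 252, 242], [255, 254, 245], [255, 255, 252], [189, 182, 152], [137, 133, 114], [142, 139, 121], [121, 71, 49], [115, 54, 24], [116, 57, 27], [159, 77, 34], [168, 79, 36], [170, 83, 37], [160, 78, 36]]
n 65 65 cols [385.         291.25352113] [449.         291.30656934] ends [ 0.48595954 -0.10138751] [ 0.4822921  -0.23083155] yaw -0.027479475254431313
bush (array([ 0.48781946, -0.16621944]), np.float64(-0.027479475254431313))
n 62 62 cols [234.         235.87719298] [295.        233.4516129] ends [0.60923652 0.20589123] [0.61073059 0.07920529] yaw 0.017274077257839224
tool (array([0.61406894, 0.14261736]), np.float64(0.017274077257839224))
b walls [[0.6801, -0.1063], [0.4979, -0.1018], [0.6764, -0.2316], [0.4943, -0.2305]]
t walls [[0.7168, 0.2078], [0.6218, 0.2074], [0.7129, 0.0769], [0.618, 0.0765]]
b front [[0.6906, -0.0977], [0.6872, -0.2466]]
t front [[0.7325, 0.2183], [0.7324, 0.0702]]
```

```bash
python3 - <<'E'
import cv2,numpy as np
im=cv2.imread("pics/top0.png")
a=cv2.resize(im[100:205,368:468],None,fx=4,fy=4,interpolation=cv2.INTER_NEAREST)
b=cv2.resize(im[85:190,215:315],None,fx=4,fy=4,interpolation=cv2.INTER_NEAREST)
cv2.imwrite("pics/crop1.png",np.hstack([a,b]))
s=cv2.imread("pics/scene0.png")[210:395,200:480]
cv2.imwrite("pics/crop2.png",cv2.resize(s,None,fx=2.8,fy=2.8,interpolation=cv2.INTER_CUBIC))
E
```

```text
(no output)
```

View pics/crop1.png

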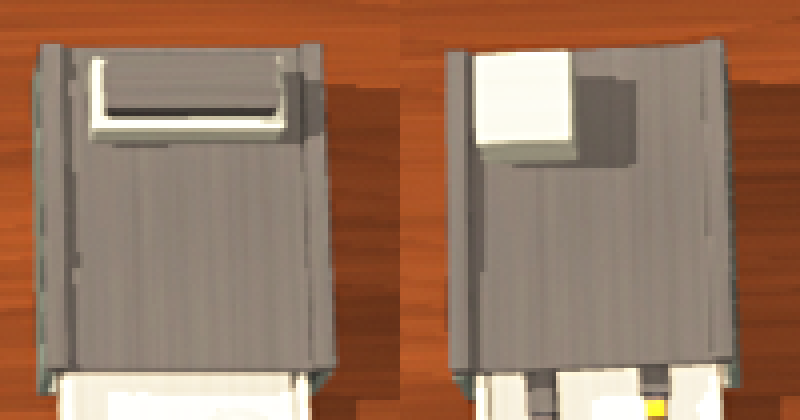

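View pics/crop2.png

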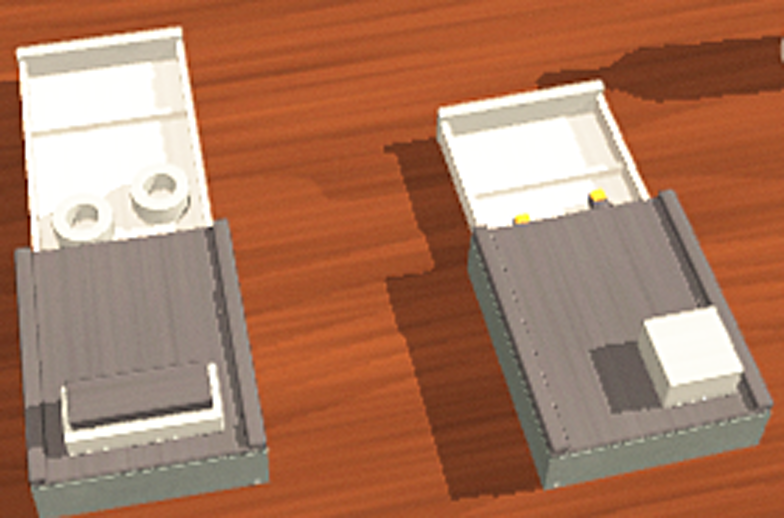

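The crops show the stand tops. The bush corners are at about crop1 (40,45), (42,370), (321,43) and (336,367). The tool corners are at about (446,52), (449,372), (722,40) and (735,362). I'll cast these to get the yaw.

```bash
python3 - <<'E'
from h import *; from cell import camera_model
cm=camera_model("top")
for nm,pts,o in (("b",[(40,45),(42,370),(321,43),(336,367)],(368,100)),("t",[(446,52),(449,372),(722,40),(735,362)],(115,85))):
    P=np.array([ray(cm,p[0]/4+o[0]-.5,p[1]/4+o[1]-.5,.05)[:2] for p in pts])
    print(nm,np.round(P,4).tolist())
    l=P[0]-P[1]; r=P[2]-P[3]; print("yaw sides",np.arctan2(l[1],l[0]),np.arctan2(r[1],r[0]),"depth",np.hypot(*l),np.hypot(*r), "back yaw",np.arctan2(-(P[0]-P[2])[0]*-1*-1,(P[0]-P[2])[1]))
# scene view lip ends, outer top corners z .038
cs=camera_model("scene")
for nm,pts in (("b",[(17,50),(183,29)]),("t",[(438,108),(604,83)])):
    P=np.array([ray(cs,p[0]/2.8+200,p[1]/2.8+210,.038)[:2] for p in pts]); print(nm,P.round(4).tolist(), P.mean(0), np.arctan2((P[0]-P[1])[0],(P[1]-P[0])[1]))
E
```

```text
b [[0.8709, -0.1026], [0.6911, -0.0955], [0.8673, -0.2525], [0.6882, -0.2478]]
yaw sides -0.039818542334777766 -0.02658335422702814 depth 0.17987052563393682 0.17911281937839027 back yaw -0.02388013810826554
t [[0.9116, 0.2223], [0.7319, 0.2195], [0.9138, 0.0733], [0.7329, 0.0696]]
yaw sides 0.015841944185012995 0.020695293831261067 depth 0.1796888769228338 0.18094334336046106 back yaw 0.014725643191908814
b [[0.4837, -0.2293], [0.4882, -0.0985]] [ 0.48595571 -0.16387767] -0.035049570620060776
t [[0.6106, 0.0786], [0.6126, 0.2098]] [0.61159316 0.14419178] -0.014712474003681123
```

```bash
python3 - <<'E'
from cell import *; import numpy as np
yw=-0.028; ax=np.array([np.cos(yw),np.sin(yw),0]); lip=np.array([.4875,-.1655,0])
o=[-np.pi/2,0,-np.pi/2+yw]
gripper_to(0.0)
p=lip-.055*ax
goto((p+[0,0,.12]).tolist(),o); 
move_l((p+[0,0,.024]).tolist(),speed=.12)
print(read_time_s(),read_tool_pos(),read_wrist_force(),read_grip_width())
tgt=lip+.105*ax; tgt[2]=.024
print(move_l(tgt.tolist(),speed=.05,force_limit=15), read_time_s(),read_tool_pos(),read_wrist_force())
import cv2; im=capture("top"); cv2.imwrite("pics/t1.png",im[:,:,::-1])
E
```

```text
3.6 [ 0.43304291 -0.16440285  0.02443086] [-0.58079021  0.0087915   0.46818846] -2.5247571416149346e-05
True 5.9333 [ 0.5630026  -0.16723747  0.02325481] [-0.35333253  0.56411442  0.30732081]
```

View pics/t1.png

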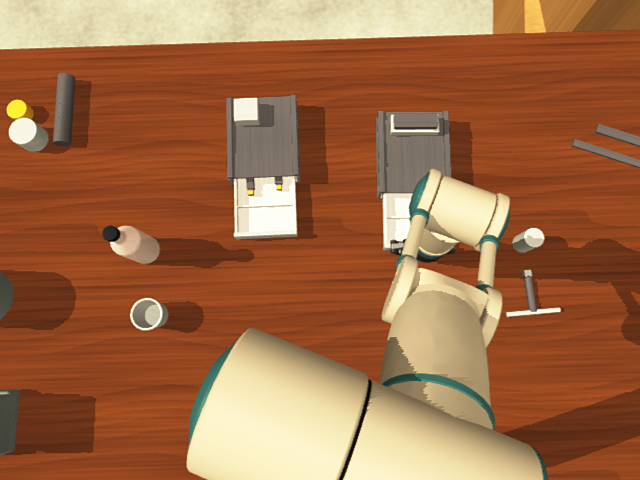

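The tray stopped with the hand at x=0.563, about where home was predicted. I'll press again slowly to confirm it's on the hard stop, then back off and look.

```bash
python3 - <<'E'
from cell import *; import numpy as np, cv2; from h import *
yw=-0.028; ax=np.array([np.cos(yw),np.sin(yw),0])
p=np.array(read_tool_pos())
print(move_l((p+.02*ax).tolist(),speed=.02,force_limit=18),read_tool_pos(),read_wrist_force())
p=np.array(read_tool_pos())
move_l((p-.05*ax).tolist(),speed=.12)
q=p-.05*ax; q[2]=.13; move_l(q.tolist(),speed=.2)
# over to tool side, staying low-x, to clear the view
yt=.017; goto([.42,.0,.16],[-np.pi/2,0,-np.pi/2+yt])
im=capture("top"); cv2.imwrite("pics/t2.png",im[:,:,::-1]); s=capture("scene"); cv2.imwrite("pics/s2.png",s[:,:,::-1])
cm=camera_model("top"); print(measure(im,cm,(375,460,230,265)), read_time_s())
E
```

```text
True [ 0.56274541 -0.16657412  0.02195632] [-0.07396439  0.79636764  0.45822456]
n 64 64 cols [384.         246.35714286] [447.         246.70454545] ends [ 0.57835243 -0.1037827 ] [ 0.5739461  -0.23317517] yaw -0.028083842891122382
(array([ 0.57911398, -0.16859125]), np.float64(-0.028083842891122382)) 8.7083
```

View pics/t2.png

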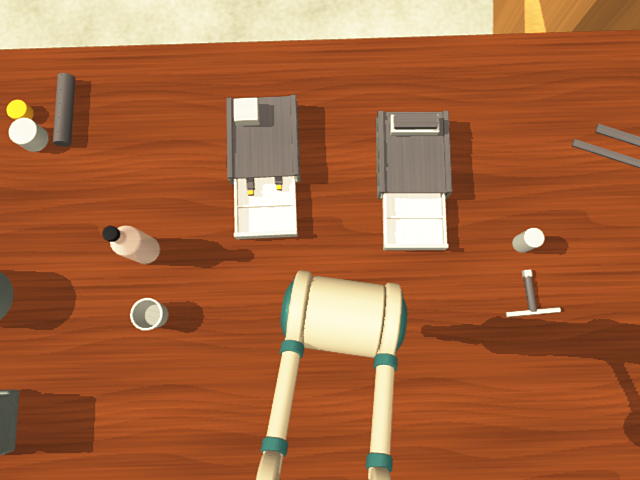

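View pics/s2.png

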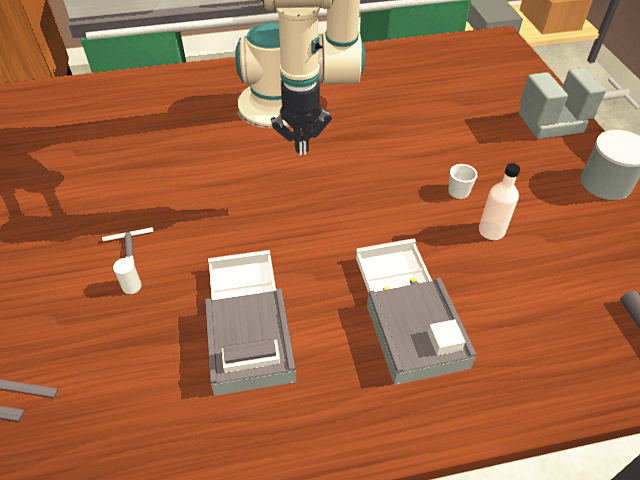

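The bushing tray is home: the second press met 18 N with no advance, and the lip at x=0.579 matches stand front minus 0.110. Its lip is now at row 246. The tool tray hasn't moved (row 235), so next I'll hook it.

```bash
python3 - <<'E'
from cell import *; import numpy as np, cv2; from h import *
yw=.017; ax=np.array([np.cos(yw),np.sin(yw),0]); lip=np.array([.614,.143,0])
o=[-np.pi/2,0,-np.pi/2+yw]
p=lip+.031*ax
goto((p+[0,0,.13]).tolist(),o)
print(move_l((p+[0,0,.05]).tolist(),speed=.12), move_l((p+[0,0,.02]).tolist(),speed=.06,force_limit=8),read_tool_pos(),read_wrist_force())
t=lip-.125*ax; t[2]=.02
print(move_l(t.tolist(),speed=.05,force_limit=15), read_time_s(),read_tool_pos(),read_wrist_force())
im=capture("scene"); cv2.imwrite("pics/s3.png",im[:,:,::-1])
E
```

```text
False False [0.64496678 0.14357004 0.01965917] [ 0.15840609  0.3829983  -0.08254365]
True 13.6917 [0.50701583 0.1412478  0.02033912] [ 0.33423924 -0.66339779  0.88934715]
```

View pics/s3.png

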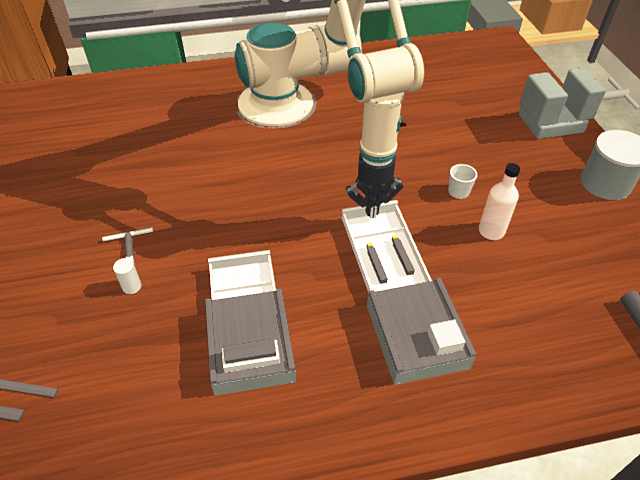

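The tray stopped where predicted (TCP x=0.507), with the tools in view. Next I'll tug again to confirm the stop, move inward off the lip, lift straight up, clear the hand and check.

```bash
python3 - <<'E'
from cell import *; import numpy as np, cv2; from h import *
yw=.017; ax=np.array([np.cos(yw),np.sin(yw),0])
p=np.array(read_tool_pos())
print(move_l((p-.02*ax).tolist(),speed=.02,force_limit=18),read_tool_pos(),read_wrist_force())
q=np.array(read_tool_pos())+.017*ax
print(move_l(q.tolist(),speed=.06,force_limit=8),read_tool_pos())
q[2]=.17; move_l(q.tolist(),speed=.15)
goto([.22,-.33,.23],[-np.pi/2,0,-np.pi/2])
im=capture("top"); cv2.imwrite("pics/t4.png",im[:,:,::-1]); s=capture("scene"); cv2.imwrite("pics/s4.png",s[:,:,::-1])
cm=camera_model("top"); print(measure(im,cm,(228,310,270,310)),measure(im,cm,(375,460,230,265)), read_time_s())
E
```

```text
True [0.50731929 0.14138271 0.02118412] [0.88201543 0.46926591 2.14469074]
False [0.52457025 0.14161292 0.02095229]
n 64 64 cols [235.         294.59139785] [298.         291.43333333] ends [0.48756012 0.20333287] [0.49044938 0.07514203] yaw 0.017604727592094343
n 64 64 cols [384.         246.60714286] [447.         246.88095238] ends [ 0.57783018 -0.10375769] [ 0.57357838 -0.23314953] yaw -0.028068200254340325
(array([0.49228487, 0.13930787]), np.float64(0.017604727592094343)) (array([ 0.57892242, -0.16856587]), np.float64(-0.028068200254340325)) 18.0417
```

View pics/t4.png

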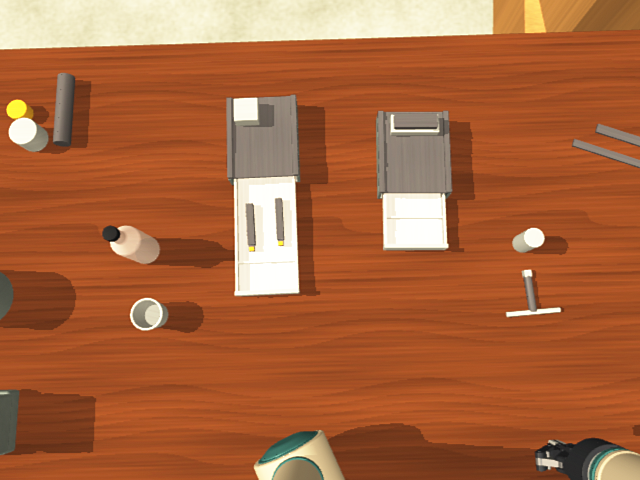

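View pics/s4.png

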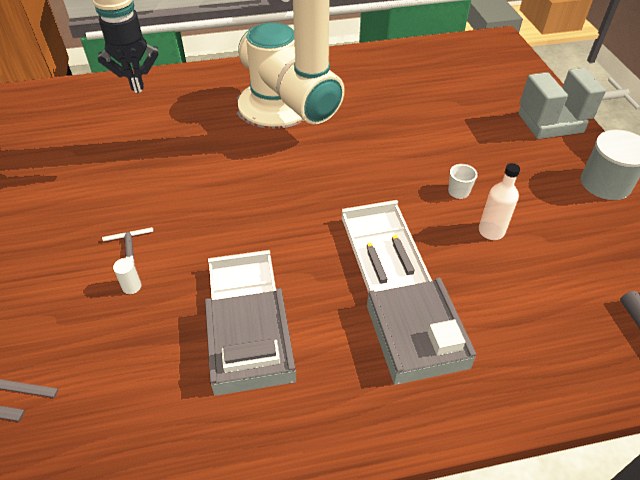

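In the final views the tool tray is fully out, with its lip at rows 291–295 and both tools in it. The bushing tray is home with its lip at row 246. The oil bottle, key, tin and slug are unchanged, and the hand is clear.

```bash
python3 - <<'E'
from cell import *
sleep(.3); print(job_done(), read_time_s())
E
```

```text
the job is handed in; nothing more can be done
the job is handed in; nothing more can be done
```

The job is done and handed in, just after the robot clock read 18 s (limit 48 s).

- **Bushing tray:** I pushed it home with the shut fingertips on the front lip, about 91 mm. A second press met 18 N with no further movement. The camera put the lip at x = 0.579, against 0.5795 expected for home.
- **Tool tray:** I hooked the shut fingertips behind the lip and drew it out about 122 mm to its stop. A second tug met 18 N without giving. The lip measured x = 0.492, against 0.4925 expected at the outer stop. I then moved the fingers inward off the lip before lifting straight up.

**Final pictures:** both turning tools lie in their tray, the things standing around look untouched, and the hand is well clear.

**Not confirmed:** the bushings are now under the stand roof, so the cameras couldn't see them. The two estimates of the tool stand's yaw also disagreed: about +0.017 rad from the top view and -0.015 from a rough reading of the scene view. I used the top-view value, and the tray ran to its stop as predicted.

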